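Set a cheese slicing guide's screw stop free of backlash and load the block

TASK

Set the slicing guide to the marked portion with its crank: wind the stop out until its pointer is a good 3 mm past the tip of the rider clip, then wind it back in until the pointer lines up with the rider tip, so that the last movement is inward and the play of the worn nut is taken up. Let go of the crank and slide the block of cheese along the channel up to the stop, press it there with 10 to 12 N for a good second (15 N would dent it) without the stop giving way, and leave it against the stop. Move the stop by its crank only and do not disturb the knife, jar, shaker, saucer or spoon.

Things in the scene. Friction and masses are not known exactly. Their poses are not given: they have to be found in the camera images.
- guide: Wooden slicing guide fixed on the worktop, board 116 x 330 mm. Origin: centre of its underside; y runs along the channel (+y open loading end, -y crank end), +x to the 40 mm high back fence, z up. Channel floor 22 mm above the worktop, 66 mm wide; front rail 18 mm high. Knife posts beside the channel at y = -20 mm and the end bracket at y = -158 mm stand up to 82 mm above the worktop.
- stop: Aluminium stop in the channel, face 60 mm wide, 53 mm high. Origin: on the channel floor under the middle of its face, which looks to +y; axes as guide. Travel from the start: 34 mm outward (-y, to the crank), 4 mm inward. The nut has about 4 mm play: after reversing, a third of a turn moves nothing, and 2 N shoves the stop through play left outward; once it is taken up inward the screw holds.
- stop_face (a point): Middle of the stop's face, 24 mm above the channel floor; the cheese comes to rest against it. Axes as the guide's.
- pointer (a point): Tip of the small dark steel pointer on the stop, which rides over the inner half of the front rail; it moves with the stop. Axes as the guide's.
- rider_tip (a point): Tip of the dark steel rider clip locked on the outer half of the front rail; it marks the wanted portion. Pointer and rider tip are in line when they have the same coordinate along the guide's y axis. At the start the pointer stands 10 to 20 mm inward (+y) of it. Axes as guide.
- crank_axis (a point): Point on the crank's axis, 62 mm above the worktop, level with the middle of the handle's length; the axis runs along the guide's y. A positive turn about +y (the handle goes from the top toward +x; clockwise seen from the crank end) draws the stop outward to the crank, the other way drives it inward; 12 mm a turn. Turning takes about 0.1 N m; the crank stays where it is left.
- handle_mid (a point): Middle of the crank's black handle: a round grip 15 mm across, 38 mm long, revolving freely on its pin, along the guide's y axis, 26 mm from the crank axis. At the start it is within 1 rad of straight up. Pinch it across from above and lead it round the circle (lowest 36 mm above the worktop). The crank arm is on its +y side; nothing on its -y side.
- cheese: Block of hard cheese, 60 mm wide, 110 mm long (along its y axis, which points as the guide's), 48 mm high, with brown rind on its back end; 0.23 to 0.46 kg; sliding it takes 1 to 3 N. Origin: centre of its underside. Lies in the channel.
- cheese_front (a point): Middle of the cheese's end face toward the stop, 24 mm above its underside.
- cheese_back (a point): Middle of the cheese's rind end face, toward the open end of the channel (+y), 24 mm above its underside; push here toward -y.
- knife: Cheese knife, 205 mm long, lying behind the guide; bystander. Origin near its middle.
- spice_jar: Spice jar, 43 mm across, 96 mm high, standing behind the guide; bystander. Origin under its centre.
- salt: Salt shaker, 42 mm across, 80 mm high, standing behind the guide; bystander. Origin under its centre.
- plate: Tea saucer, 109 mm across, 14 mm high, behind and left; bystander. Origin under its centre.
- spoon: Teaspoon, 128 mm long, lying behind the guide; bystander. Origin at its middle.
Not all that is in view belongs to the job. What is shaped like the cheese but turquoise is not meant.

How it is judged:
By the outcome, as a careful person would: the job done as asked, in the order asked, and still so for the second after the job is handed in, with the robot touching nothing.
It also fails if it takes over 72 s, if anything falls off the work surface, if the arm or the gripper's body presses on something with over 40 N, if the wrist force passes 120 N, or if a joint passes its speed limit or range.

ROBOT

A 6-joint arm with a two-finger parallel gripper is mounted at the origin on a cart in front of the work surface, level with it; the furniture and walls round the work are solid. World frame = base frame: x ahead of the robot, y to its left, z up, the work surface at z = 0. Lengths are in m, angles in rad, forces in N, time in s.
With the tool pointing down it reaches from about 0.25 to 0.775 m from the base axis. Payload 4 kg.
Tool frame: the origin (TCP) lies at the very end of the fingers, on their centre line; the grasp point (between the pads) lies 19 mm behind it (robot.pinch_z is the distance from the TCP to the grasp point, in m); z points along the fingers, y is the line along which they close (so a half turn about z gives the same grasp; the last joint's range is limited). The gripper opens to 94 mm and grips with 3 to 60 N. Pads are 16 mm wide; open, the fingers measure 119 mm over their backs; the gripper's body (75 mm by 177 mm) begins 78 mm behind the grasp point.
Start: joints at [-0.103, 0.087, 1.371, -0, 1.684, -0.103], TCP at [0.55, -0, 0.206] pointing down, gripper open.
Joint ranges: [-3.1, 3.1], [-0.76, 2.03], [0.27, 2.55], [-1.08, 4.22], [0.17, 2.65], [-2.57, 2.57]. Speed limits (rad/s): [2.79, 2.79, 3.14, 3.14, 3.14, 3.14].

INTERFACE

Orientations are given as [roll, pitch, yaw] about the fixed x, y, z axes, in that order (R = Rz(yaw) Ry(pitch) Rx(roll)).
In Python, from bench import robot gives the robot as it stands.
- The arm moves only by the tool arm_command, never from a script. Its argument "targets" is one flat list of numbers, 7 for each row, row after row: the turn, a rotation vector about the tool's x, y, z in degrees, then the shift along the tool's x, y, z in mm, then the closure, from -1 (fully open) to 1 (shut). In form: [ax, ay, az, x, y, z, hand, ax, ay, az, x, y, z, hand, ...]. A call has 1 to 20 rows; each row is the pose to reach, as a shift and turn from the pose commanded when the call began, along the tool's axes at that moment; what a row does not reach only later rows make up. A row lasts 1/10 s, in which the tool goes at most 50 mm and 8.59 degrees, less where a joint would pass 70% of its speed; a pose out of reach is approached as far as the arm can. A call with a gripper value outside its range is refused whole. The fingers move at their own pace and stop on an object; the grip force is fixed at half the most. Time passes only in rows, so rows that repeat a pose let the fingers close. It gives the time, the measured TCP pose, the force, the opening and the grip force at its end, in the units of the state.
- robot.get_obs(): the state, without advancing time (a new reading comes with each control period).
- robot.snapshot(name): name is "scene" or "side" or "wrist"; returns a dict with "color" (420x560x3 uint8, red, green, blue), "range_z" (420x560 float32, m along the optical axis (not along the pixel's ray), 0 where there is no reading), "fx", "fy", "cx", "cy" (pixels), "T" (4x4, takes a point from camera to world coordinates); the wrist camera has in their place "T_tool_cam" (4x4, takes a point from camera to tool coordinates, whose origin is the TCP and whose axes are the flange's). Camera axes: x right, y down, z forward; pixel columns grow to the right and rows downward; lengths in m; the calibration is good to about 2 mm. A picture is of the moment at which its call begins: read the wrist's pose just before it.
- robot.close_job(): hands the job in; it is judged then, once.
The state is a dict: "time": time; "joint_positions": joint angles; "qvel": joint speeds; "joint_torque": joint torques, N m; "tool_pos": TCP position; "ee_rot": TCP orientation; "wrist_force": force on the tool from outside, world axes, zero at the start; "wrist_torque": the same for the moment, N m; "width": finger opening in m; "finger_force": force on a finger pad.
Only numpy, scipy, OpenCV 4.12 (cv2) and the standard library are available. Lean on these libraries where they do the work, as an engineer would, in place of code of your own. Each camera call takes 0.05 s, during which the arm holds its last target. There are 200 camera calls.

## Working session

There is one attempt and no reset: what is moved stays moved. The work goes in short steps, Python scripts to look and compute and a tool call to move; the robot and the scene stay as the last step left them, time stands still between calls to the robot, and variables do not carry over. Pictures are saved under pics/ and viewed, at most 10 in all, crops included, and the job is handed in when it is done.

Besides the shell and the picture viewer there is one more tool, called as name(argument=value, ...) on one line, values as JSON. arm_command: Moves the arm, as the interface text tells. Its arguments: {"type":"object","properties":{"targets":{"type":"array"}},"required":["targets"]}

```bash
mkdir -p pics; ls; cat > h.py <<'E'
from bench import robot
import numpy as np, cv2
from scipy.spatial.transform import Rotation as R
def snap(n,save=None):
    o=robot.get_obs(); s=robot.snapshot(n)
    if n=='wrist':
        T=np.eye(4);T[:3,:3]=R.from_euler('xyz',o['ee_rot']).as_matrix() if len(o['ee_rot'])==3 else R.from_quat(o['ee_rot']).as_matrix()
        T[:3,3]=o['tool_pos']; s['T']=T@s['T_tool_cam']
    if save:
        np.savez('pics/'+save+'.npz',**s); cv2.imwrite('pics/'+save+'.png',s['color'][:,:,::-1])
    return s
def load(n): return dict(np.load('pics/'+n+'.npz'))
def pt(s,u,v,r=1):
    z=s['range_z'][v-r:v+r+1,u-r:u+r+1]; z=np.median(z[z>0])
    return (s['T']@[ (u-s['cx'])*z/s['fx'],(v-s['cy'])*z/s['fy'],z,1])[:3]
def cloud(s):
    v,u=np.mgrid[:420,:560];z=s['range_z']
    P=np.stack([(u-s['cx'])*z/s['fx'],(v-s['cy'])*z/s['fy'],z,np.ones_like(z)],-1)
    return (P@s['T'].T)[...,:3]
def crop(s,name,u0,v0,w,h,k):
    cv2.imwrite('pics/'+name+'.png',cv2.resize(s['color'][v0:v0+h,u0:u0+w,::-1],None,fx=k,fy=k,interpolation=cv2.INTER_CUBIC))
E
python3 - <<'E'
from h import *
print(robot.get_obs())
a=snap('scene','sc');b=snap('side','si');c=snap('wrist','wr')
for s in(a,b):print(s['T'].round(3),s['fx'])
print(c['T_tool_cam'])
E
```

```text
pics
{'time': 0.0, 'joint_positions': array([-1.03099093e-01,  8.79651880e-02,  1.37223695e+00, -2.47051802e-05,
        1.68359814e+00, -1.03135828e-01]), 'qvel': array([ 0.0002302 , -0.00060943,  0.00039806,  0.00023737,  0.00102499,
        0.00029602]), 'joint_torque': array([ 1.28542815e-03, -3.40182602e+01, -3.02423716e+01,  7.18220207e-02,
        3.29729996e-02, -1.13141955e-04]), 'tool_pos': array([5.49454198e-01, 4.36981582e-05, 2.04307392e-01]), 'ee_rot': array([-3.13939423e+00, -2.02858293e-04,  1.57083008e+00]), 'wrist_force': array([-0.52495065, -0.23841301,  0.07593347]), 'wrist_torque': array([ 0.00686413, -0.01930022, -0.05182721]), 'finger_force': 0.0, 'width': 0.09424899010269101}
[[ 0.866 -0.319  0.386  0.289]
 [-0.5   -0.552  0.667 -0.518]
 [ 0.    -0.771 -0.637  0.643]
 [ 0.     0.     0.     1.   ]] 409.2166513023048
[[-0.804 -0.455  0.382  0.059]
 [-0.594  0.599 -0.537  0.801]
 [ 0.015 -0.659 -0.752  1.118]
 [ 0.     0.     0.     1.   ]] 539.6705603319199
[[-5.52883684e-04 -9.60773852e-01 -2.77332472e-01  8.01657730e-02]
 [ 9.99999767e-01 -4.20192424e-04 -5.37887472e-04 -1.67806398e-04]
 [ 4.00255215e-04 -2.77332704e-01  9.60773860e-01 -1.79104557e-01]
 [ 0.00000000e+00  0.00000000e+00  0.00000000e+00  1.00000000e+00]]
```

View pics/sc.png

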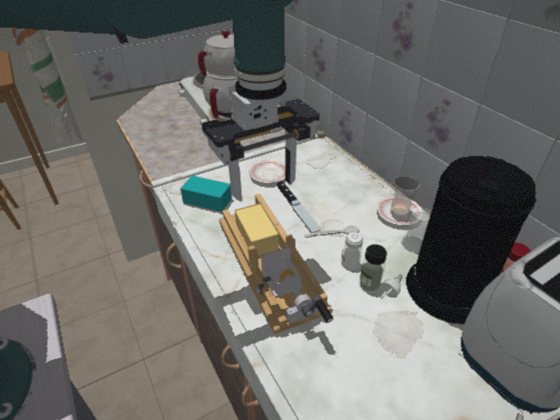

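View pics/si.png

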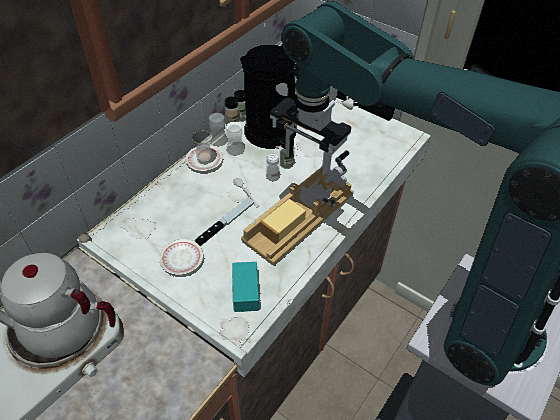

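Candidates: cheese: yellow block at scene (257,225) or the turquoise block at (205,192). I choose the yellow one, lying in the channel. For the crank handle I have the black grip at scene (322,310), and the black knife handle at (288,192) is not it. A close crop will check this.

```bash
python3 - <<'E'
from h import *
s=load('sc');crop(s,'c1',212,190,130,140,4)
w=load('wr');cv2.imwrite('pics/w1.png',w['color'][:,:,::-1])
P=cloud(s);
C=s['color'].astype(int)
y=(C[...,0]>150)&(C[...,0]-C[...,2]>70)&(C[...,1]>130)
y[:, :225]=0;y[:,300:]=0
q=P[y];print(y.sum(),q.min(0),q.max(0))
t=q[abs(q[:,2]-.07)<.006];r=cv2.minAreaRect((t[:,:2]*1000).astype(np.float32));print(len(t),r,np.median(t[:,2]))
E
```

```text
1979 [ 0.28940698 -0.51808448 -0.29891308] [0.61700873 0.17255522 0.64260129]
958 ((573.216796875, 91.07083892822266), (145.33079528808594, 74.17222595214844), 83.67731475830078) 0.07033718795105076
```

View pics/c1.png

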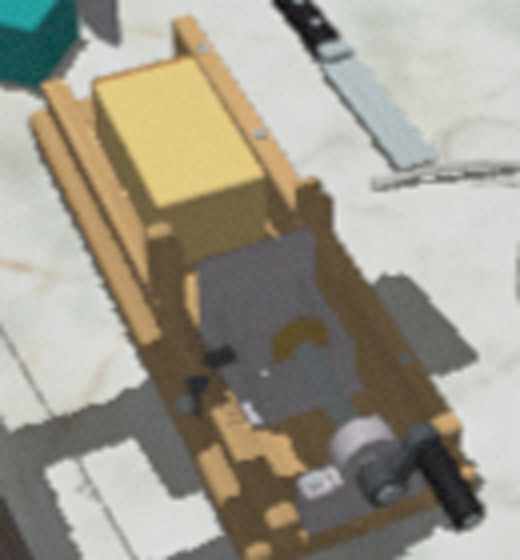

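View pics/w1.png

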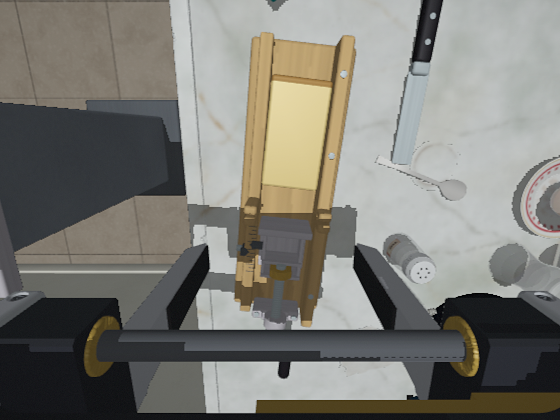

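The crop confirms the yellow cheese lying in the channel. It also shows the handle at scene (326,312), the pointer at (266,279) and the rider at (261,287). The wrist picture shows the guide from above, nearly parallel to world y: pointer at (256,245), rider (243,249), handle (284,368).

```bash
python3 - <<'E'
from h import *
s=load('sc');w=load('wr');d=load('si')
Pw=cloud(w);C=w['color'].astype(int)
m=(C[...,0]>150)&(C[...,0]-C[...,2]>60)
t=Pw[m&(abs(Pw[...,2]-.07)<.006)];t=t[(t[:,1]>-.05)]
r=cv2.minAreaRect((t[:,:2]*1000).astype(np.float32));print('cheese top',len(t),r,np.median(t[:,2]))
# fence edges at rows: wood points height bins
for v in range(50,310,15):
    row=Pw[v,235:360];k=row[:,2]>.012
    x=row[k]; print(v,x[0].round(4),x[-1].round(4))
# wood ends
for n,S,pts in(('sc',s,[(266,278),(267,279),(261,287),(262,285),(303,298),(318,299),(326,312),(329,319)]),('wr',w,[(256,245),(251,246),(243,249),(247,251),(284,368),(284,376),(283,360),(281,320)])):
    for p in pts: print(n,p,pt(S,*p,r=0).round(4))
for n,S in(('sc',s),('si',d),('wr',w)):
    P=cloud(S);c=S['color'].astype(int)
    k=(c.max(-1)<60)&(P[...,2]>.03)&(P[...,2]<.11)&(P[...,1]<-.08)&(P[...,1]>-.3)&(P[...,0]>.5)&(P[...,0]<.7)
    q=P[k];print(n,len(q),q.mean(0) if len(q) else 0, q.min(0) if len(q) else 0, q.max(0) if len(q) else 0)
    vv,uu=np.where(k); print(uu.min(),uu.max(),vv.min(),vv.max()) if len(q) else 0
E
```

```text
cheese top 6310 ((566.6919555664062, 73.3446044921875), (168.91055297851562, 76.46431732177734), 76.25444793701172) 0.06987675495191506
50 [0.5149 0.1615 0.0194] [0.63   0.1614 0.0192]
65 [0.5133 0.1467 0.0182] [0.6286 0.1462 0.0204]
80 [0.5117 0.1313 0.0186] [0.5497 0.0802 0.3835]
95 [0.51   0.1155 0.0182] [0.6252 0.1153 0.0194]
110 [0.5084 0.0993 0.0187] [0.6239 0.0992 0.0194]
125 [0.5067 0.0826 0.0189] [0.6226 0.0826 0.0191]
140 [0.5049 0.0655 0.0182] [0.6195 0.0656 0.0215]
155 [0.5032 0.048  0.019 ] [0.6185 0.0481 0.0196]
170 [0.5013 0.03   0.0192] [0.6174 0.0298 0.0177]
185 [0.4995 0.0117 0.0201] [0.6138 0.012  0.022 ]
200 [ 0.4974 -0.0076  0.019 ] [ 0.6127 -0.0075  0.0193]
215 [ 0.4955 -0.0271  0.0195] [0.5497 0.0802 0.3835]
230 [ 0.4935 -0.0469  0.0205] [ 0.5992 -0.0255  0.0815]
245 [ 0.4918 -0.0633  0.0311] [0.599  0.008  0.2062]
260 [ 0.4889 -0.0896  0.019 ] [0.5961 0.0036 0.2191]
275 [ 0.4866 -0.1118  0.0188] [ 0.5962 -0.0053  0.2211]
290 [ 0.4861 -0.1329  0.0218] [ 0.5996 -0.1346  0.0188]
305 [ 0.495  -0.1441  0.0404] [ 0.5959 -0.1566  0.0211]
sc (266, 278) [ 0.5197 -0.054
[... 318 characters left out ...]
584  0.0431]
wr (251, 246) [ 0.5121 -0.0596  0.0434]
wr (243, 249) [ 0.502  -0.0642  0.0418]
wr (247, 251) [ 0.5069 -0.0668  0.042 ]
wr (284, 368) [ 0.5525 -0.199   0.089 ]
wr (284, 376) [ 0.5526 -0.2105  0.0895]
wr (283, 360) [0.55   0.0225 0.3201]
wr (281, 320) [ 0.5489 -0.1457  0.0697]
sc 378 [ 0.61282416 -0.17124548  0.08511371] [ 0.53023769 -0.21417409  0.04076977] [ 0.69994564 -0.12685399  0.0982227 ]
303 379 248 321
si 129 [ 0.56926644 -0.16782615  0.0721937 ] [ 0.50162686 -0.20999573  0.03096818] [ 0.69906236 -0.08006623  0.0929657 ]
285 348 151 197
wr 161 [ 0.5520912  -0.20178922  0.08781924] [ 0.54521972 -0.21490771  0.0833324 ] [ 0.55873837 -0.18951609  0.09052772]
278 289 362 377
```

arm_command(targets=[0,0,3,-40,1,0,-1,0,0,6,-80,2,10,-1,0,0,6,-120,2.5,20,-1,0,0,6,-160,2.5,40,-1,0,0,6,-199,2.5,60,-1,0,0,6,-199,2.5,80,-1,0,0,6,-199,2.5,80,-1,0,0,6,-199,2.5,80,-1])

```text
time: 0.95
tool_pos: [0.5523, -0.1986, 0.1252]
ee_rot: [-3.14, -0.001, 1.466]
wrist_force: [0.2, -0.5, -0.7]
width: 0.0937
finger_force: 0.0
```

```bash
python3 - <<'E'
from h import *
o=robot.get_obs();print(o['time'],o['tool_pos'],o['ee_rot'],o['wrist_force'])
w=snap('wrist','w2');print(w['fx'],w['T'].round(4))
P=cloud(w)
c=w['color'].astype(int)
k=(c.max(-1)<60)&(P[...,2]>.05)&(P[...,2]<.11)&(P[...,1]<-.17)&(P[...,1]>-.3)&(P[...,0]>.5)&(P[...,0]<.6)
q=P[k];print(len(q),q.mean(0),q.min(0),q.max(0))
crop(w,'w2',160,0,240,240,2.5)
cv2.imwrite('pics/w2.png',np.hstack([w['color'][:,:,::-1]]))
E
```

```text
0.95 [ 0.55225568 -0.19860477  0.12516586] [-3.14043167e+00 -7.24655591e-04  1.46622807e+00] [ 0.22919195 -0.45576785 -0.74499708]
298.6512501665331 [[ 0.9945 -0.1004 -0.0306  0.5607]
 [-0.1049 -0.9557 -0.275  -0.119 ]
 [-0.0016  0.2767 -0.961   0.3043]
 [ 0.      0.      0.      1.    ]]
823 [ 0.55338312 -0.19524263  0.08743103] [ 0.53021098 -0.21579891  0.06688525] [ 0.56338494 -0.17019685  0.09037116]
```

View pics/w2.png

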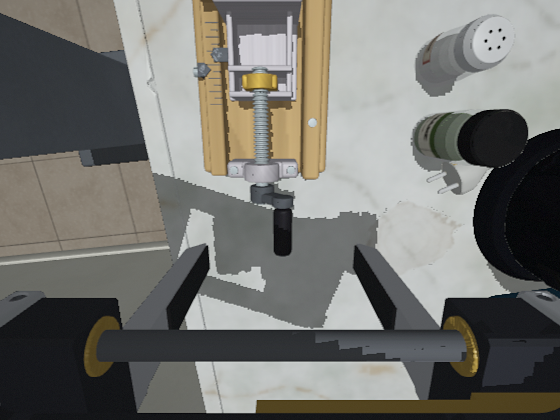

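The handle is at (283,232), centred between the fingers. The screw is at (261,120), the pointer near (218,54) and the rider near (203,71).

```bash
cat >> h.py <<'E'
ey=np.array([.1045,.9945,0]);ex=np.array([.9945,-.1045,0])
def g(p): return (np.array([p@ex,p@ey,p[2]])*1000).round(1)
E
python3 - <<'E'
from h import *
w=load('w2')
for p in [(261,110),(261,130),(261,150),(262,172),(282,215),(282,230),(282,248),(282,254),(284,196)]: print(p,g(pt(w,*p,r=0)))
print('tcp',g(robot.get_obs()['tool_pos']))
crop(w,'w2c',190,30,50,60,10)
E
```

```text
(261, 110) [554.6 -47.2  66.1]
(261, 130) [554.4 -61.8  66. ]
(261, 150) [554.1 -76.9  65.7]
(262, 172) [555.2 -92.6  76.3]
(282, 215) [ 570.5 -123.    89.2]
(282, 230) [ 570.5 -134.9   89.3]
(282, 248) [ 570.5 -150.    88.6]
(282, 254) [ 570.5 -155.1   88.4]
(284, 196) [ 572.  -110.    82.3]
tcp [ 570.6 -139.7  126.3]
```

View pics/w2c.png

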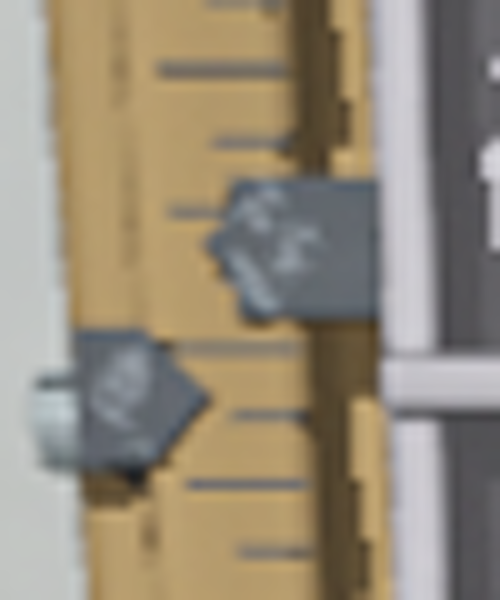

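```bash
cat >> h.py <<'E'
def ray(s,u,v,z):
    d=s['T'][:3,:3]@[(u-s['cx'])/s['fx'],(v-s['cy'])/s['fy'],1];o=s['T'][:3,3];return o+d*(z-o[2])/d[2]
E
python3 - <<'E'
from h import *
w=load('w2');print(pt(w,213,54),pt(w,208,70))
for p in[(210.2,53.7),(210.3,69.3),(207,50.7),(207,64.4)]:print(g(ray(w,*p,.0425)))
E
```

```text
[ 0.51264392 -0.05784175  0.04219942] [ 0.50672991 -0.06888409  0.04229886]
[513.7  -3.8  42.5]
[513.1 -15.1  42.5]
[511.3  -1.7  42.5]
[510.7 -11.5  42.5]
```

arm_command(targets=[0,0,0,-1,0,25,-1,0,0,0,-2,0,50,-1,0,0,0,-2,0,62,-1,0,0,0,-2,0,62,-1,0,0,0,-2,0,62,1,0,0,0,-2,0,62,1,0,0,0,-2,0,62,1,0,0,0,-2,0,62,1,0,0,0,-2,0,62,1,0,0,0,-2,0,62,1,0,0,0,-2,0,62,1,0,0,0,-2,0,62,1])

```text
time: 2.2
tool_pos: [0.5523, -0.201, 0.0634]
ee_rot: [-3.142, -0.0, 1.466]
wrist_force: [0.4, 0.2, 0.7]
width: 0.0333
finger_force: 0.0
```

arm_command(targets=[0,0,0,0,0,0,1,0,0,0,0,0,0,1,0,0,0,0,0,0,1,0,0,0,0,0,0,1,0,0,0,0,0,0,1])

```text
time: 2.7
tool_pos: [0.5528, -0.2011, 0.0636]
ee_rot: [3.14, 0.0, 1.466]
wrist_force: [1.4, -0.7, -0.9]
width: 0.0141
finger_force: 30.0
```

```bash
cat > circ.py <<'E'
import numpy as np,sys
a,st,n=map(float,sys.argv[1:4]);r=np.radians
for i in range(1,int(n)+1):
    p=a+st*i;print(f"0, 0, 0, 0, {26*(np.sin(r(p))-np.sin(r(a))):.1f}, {26*(np.cos(r(a))-np.cos(r(p))):.1f}, 1,",end=' ')
E
python3 circ.py 38.8 18 20
```

```text
0, 0, 0, 0, 5.5, 6.0, 1, 0, 0, 0, 0, 8.8, 13.4, 1, 0, 0, 0, 0, 9.7, 21.5, 1, 0, 0, 0, 0, 8.0, 29.5, 1, 0, 0, 0, 0, 4.0, 36.6, 1, 0, 0, 0, 0, -2.1, 42.0, 1, 0, 0, 0, 0, -9.5, 45.4, 1, 0, 0, 0, 0, -17.6, 46.2, 1, 0, 0, 0, 0, -25.5, 44.6, 1, 0, 0, 0, 0, -32.6, 40.5, 1, 0, 0, 0, 0, -38.0, 34.5, 1, 0, 0, 0, 0, -41.4, 27.1, 1, 0, 0, 0, 0, -42.3, 19.0, 1, 0, 0, 0, 0, -40.6, 11.0, 1, 0, 0, 0, 0, -36.6, 4.0, 1, 0, 0, 0, 0, -30.5, -1.5, 1, 0, 0, 0, 0, -23.1, -4.8, 1, 0, 0, 0, 0, -15.0, -5.7, 1, 0, 0, 0, 0, -7.1, -4.0, 1, 0, 0, 0, 0, 0.0, 0.0, 1,
```

arm_command(targets=[0,0,0,0,5.5,6.0,1,0,0,0,0,8.8,13.4,1,0,0,0,0,9.7,21.5,1,0,0,0,0,8.0,29.5,1,0,0,0,0,4.0,36.6,1])

```text
time: 3.2
tool_pos: [0.5557, -0.2013, 0.0261]
ee_rot: [-3.14, -0.0, 1.466]
wrist_force: [-6.1, 1.6, 7.6]
width: 0.0142
finger_force: 30.0
```

```bash
python3 circ.py 128.8 18 20
```

```text
0, 0, 0, 0, -6.0, 5.5, 1, 0, 0, 0, 0, -13.4, 8.8, 1, 0, 0, 0, 0, -21.5, 9.7, 1, 0, 0, 0, 0, -29.5, 8.0, 1, 0, 0, 0, 0, -36.6, 4.0, 1, 0, 0, 0, 0, -42.0, -2.1, 1, 0, 0, 0, 0, -45.4, -9.5, 1, 0, 0, 0, 0, -46.2, -17.6, 1, 0, 0, 0, 0, -44.6, -25.5, 1, 0, 0, 0, 0, -40.5, -32.6, 1, 0, 0, 0, 0, -34.5, -38.0, 1, 0, 0, 0, 0, -27.1, -41.4, 1, 0, 0, 0, 0, -19.0, -42.3, 1, 0, 0, 0, 0, -11.0, -40.6, 1, 0, 0, 0, 0, -4.0, -36.6, 1, 0, 0, 0, 0, 1.5, -30.5, 1, 0, 0, 0, 0, 4.8, -23.1, 1, 0, 0, 0, 0, 5.7, -15.0, 1, 0, 0, 0, 0, 4.0, -7.1, 1, 0, 0, 0, 0, -0.0, 0.0, 1,
```

arm_command(targets=[0,0,0,0,-6.0,5.5,1,0,0,0,0,-13.4,8.8,1,0,0,0,0,-21.5,9.7,1,0,0,0,0,-29.5,8.0,1,0,0,0,0,-36.6,4.0,1,0,0,0,0,-42.0,-2.1,1,0,0,0,0,-45.4,-9.5,1,0,0,0,0,-46.2,-17.6,1,0,0,0,0,-44.6,-25.5,1,0,0,0,0,-40.5,-32.6,1,0,0,0,0,-34.5,-38.0,1,0,0,0,0,-27.1,-41.4,1,0,0,0,0,-19.0,-42.3,1,0,0,0,0,-11.0,-40.6,1,0,0,0,0,-4.0,-36.6,1])

```text
time: 4.7
tool_pos: [0.5529, -0.201, 0.0636]
ee_rot: [-3.141, 0.0, 1.466]
wrist_force: [-4.2, 0.3, 0.0]
width: 0.0141
finger_force: 30.0
```

```bash
python3 - <<'E'
from h import *
o=robot.get_obs();print(o['time'],g(o['tool_pos']),o['wrist_force'])
w=snap('wrist','w3')
vu=[ (w['fx']*p[0]/p[2]+w['cx'],w['fy']*p[1]/p[2]+w['cy']) for p in [(np.linalg.inv(w['T'])@np.r_[q,1])[:3] for q in [np.array([513.4*.9945-15.1*.1045,-513.4*.1045-15.1*.9945,42.5])/1000]]];print(vu)
u,v=map(int,vu[0]);u0,v0=max(u-28,0),max(v-30,0);print(u0,v0)
crop(w,'w3c',u0,v0,60,60,10)
E
python3 circ.py 38.8 18 20
```

```text
4.7 [ 570.8 -142.2   63.6] [-4.16525127  0.34385737  0.03183183]
[(np.float64(185.5817073804696), np.float64(45.86049882085774))]
157 15
0, 0, 0, 0, 5.5, 6.0, 1, 0, 0, 0, 0, 8.8, 13.4, 1, 0, 0, 0, 0, 9.7, 21.5, 1, 0, 0, 0, 0, 8.0, 29.5, 1, 0, 0, 0, 0, 4.0, 36.6, 1, 0, 0, 0, 0, -2.1, 42.0, 1, 0, 0, 0, 0, -9.5, 45.4, 1, 0, 0, 0, 0, -17.6, 46.2, 1, 0, 0, 0, 0, -25.5, 44.6, 1, 0, 0, 0, 0, -32.6, 40.5, 1, 0, 0, 0, 0, -38.0, 34.5, 1, 0, 0, 0, 0, -41.4, 27.1, 1, 0, 0, 0, 0, -42.3, 19.0, 1, 0, 0, 0, 0, -40.6, 11.0, 1, 0, 0, 0, 0, -36.6, 4.0, 1, 0, 0, 0, 0, -30.5, -1.5, 1, 0, 0, 0, 0, -23.1, -4.8, 1, 0, 0, 0, 0, -15.0, -5.7, 1, 0, 0, 0, 0, -7.1, -4.0, 1, 0, 0, 0, 0, 0.0, 0.0, 1,
```

View pics/w3c.png

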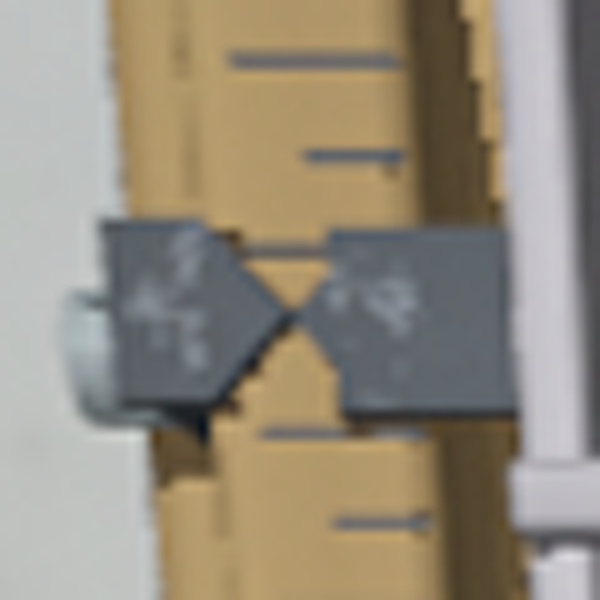

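The tips stand point to point at crop (290,317) and (295,314), so they are now within about 0.3 mm. I'll go on outward 144° (4.8 mm).

arm_command(targets=[0,0,0,0,5.5,6.0,1,0,0,0,0,8.8,13.4,1,0,0,0,0,9.7,21.5,1,0,0,0,0,8.0,29.5,1,0,0,0,0,4.0,36.6,1,0,0,0,0,-2.1,42.0,1,0,0,0,0,-9.5,45.4,1,0,0,0,0,-17.6,46.2,1,0,0,0,0,-17.6,46.2,1,0,0,0,0,-17.6,46.2,1])

```text
time: 5.75
tool_pos: [0.5349, -0.1992, 0.0176]
ee_rot: [3.141, 0.0, 1.466]
wrist_force: [0.1, 0.1, 2.2]
width: 0.014
finger_force: 30.0
```

```bash
python3 - <<'E'
from h import *
o=robot.get_obs();print(o['time'],g(o['tool_pos']),o['wrist_force'])
w=snap('wrist','w4')
p=np.linalg.inv(w['T'])@np.r_[np.array([513.4*.9945-15.1*.1045,-513.4*.1045-15.1*.9945,42.5])/1000,1]
u,v=w['fx']*p[0]/p[2]+w['cx'],w['fy']*p[1]/p[2]+w['cy'];print(u,v)
u0,v0=max(int(u)-30,0),max(int(v)-20,0);print(u0,v0)
crop(w,'w4c',u0,v0,70,60,10)
E
python3 circ.py 182.8 -18 14
```

```text
5.75 [ 552.8 -142.2   17.6] [0.06266176 0.10891274 2.21360721]
194.03470888991723 19.146382639869586
164 0
0, 0, 0, 0, 8.1, -0.9, 1, 0, 0, 0, 0, 15.5, -4.2, 1, 0, 0, 0, 0, 21.5, -9.7, 1, 0, 0, 0, 0, 25.6, -16.7, 1, 0, 0, 0, 0, 27.2, -24.7, 1, 0, 0, 0, 0, 26.4, -32.8, 1, 0, 0, 0, 0, 23.0, -40.2, 1, 0, 0, 0, 0, 17.6, -46.2, 1, 0, 0, 0, 0, 10.5, -50.3, 1, 0, 0, 0, 0, 2.5, -51.9, 1, 0, 0, 0, 0, -5.5, -51.1, 1, 0, 0, 0, 0, -13.0, -47.7, 1, 0, 0, 0, 0, -19.0, -42.3, 1, 0, 0, 0, 0, -23.0, -35.2, 1,
```

View pics/w4c.png

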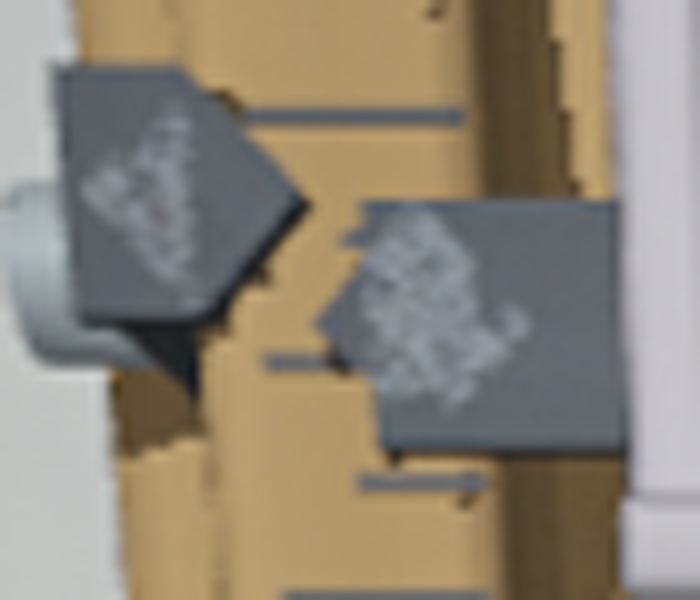

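Rider tip is at crop (305,203) and pointer tip at (318,322). With 5 mm per 121 px, the pointer is about 4.9 mm past. I'll wind back 234°, then measure.

arm_command(targets=[0,0,0,0,8.1,-0.9,1,0,0,0,0,15.5,-4.2,1,0,0,0,0,21.5,-9.7,1,0,0,0,0,25.6,-16.7,1,0,0,0,0,27.2,-24.7,1,0,0,0,0,26.4,-32.8,1,0,0,0,0,23.0,-40.2,1,0,0,0,0,17.6,-46.2,1,0,0,0,0,10.5,-50.3,1,0,0,0,0,2.5,-51.9,1,0,0,0,0,-5.5,-51.1,1,0,0,0,0,-13.0,-47.7,1,0,0,0,0,-19.0,-42.3,1,0,0,0,0,-19.0,-42.3,1,0,0,0,0,-19.0,-42.3,1])

```text
time: 7.3
tool_pos: [0.5156, -0.1971, 0.0597]
ee_rot: [-3.141, 0.0, 1.466]
wrist_force: [2.4, -0.0, -2.1]
width: 0.0142
finger_force: 30.0
```

```bash
python3 - <<'E'
from h import *
o=robot.get_obs();print(o['time'],g(o['tool_pos']),o['wrist_force'])
w=snap('wrist','w5')
p=np.linalg.inv(w['T'])@np.r_[np.array([513.4*.9945-15.1*.1045,-513.4*.1045-15.1*.9945,42.5])/1000,1]
u,v=w['fx']*p[0]/p[2]+w['cx'],w['fy']*p[1]/p[2]+w['cy'];print(u,v)
u0,v0=max(int(u)-18,0),max(int(v)-18,0);print(u0,v0)
crop(w,'w5c',u0,v0,38,36,16)
E
```

```text
7.3 [ 533.4 -142.2   59.7] [ 2.42235219e+00 -2.03028371e-03 -2.10267787e+00]
247.2073159634001 44.01208899478226
229 26
```

View pics/w5c.png

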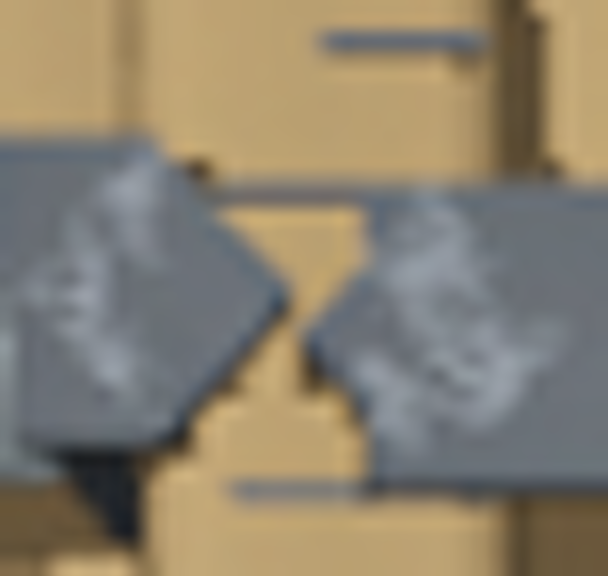

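Rider tip is at crop (290,300) and pointer tip at (305,340). The ticks give 30 px/mm, so about 1.33 mm is left, which is 40° of crank. The play was about 4.3 mm.

arm_command(targets=[0,0,0,0,-2.5,3.8,1,0,0,0,0,-4.4,7.9,1,0,0,0,0,-5.4,12.3,1,0,0,0,0,-5.7,16.8,1,0,0,0,0,-5.7,16.8,1,0,0,0,0,-5.7,16.8,1])

```text
time: 7.95
tool_pos: [0.5102, -0.1966, 0.0419]
ee_rot: [-3.141, -0.0, 1.466]
wrist_force: [4.6, -1.0, -3.1]
width: 0.0141
finger_force: 30.0
```

```bash
cat > meas.py <<'E'
from h import *
def meas(w):
    # rectify rail-top plane z=.0425 to 20 px/mm, rows = guide y outward down
    q=lambda gx,gy:np.array([gx*ex[0]+gy*ey[0],gx*ex[1]+gy*ey[1],42.5])/1000
    G=[(500,5),(530,5),(530,-30),(500,-30)];px=[];Ti=np.linalg.inv(w['T'])
    for a in G:
        p=Ti@np.r_[q(*a),1];px.append((w['fx']*p[0]/p[2]+w['cx'],w['fy']*p[1]/p[2]+w['cy']))
    M=cv2.getPerspectiveTransform(np.float32(px),np.float32([(0,0),(600,0),(600,700),(0,700)]))
    return cv2.warpPerspective(w['color'],M,(600,700),flags=cv2.INTER_CUBIC)
def tips(I):
    d=I.astype(int);m=((d[...,0]-d[...,2])<12)&(d.sum(-1)<420)
    out=[]
    for c in range(180,420,10):
        r=np.where(m[:,c])[0]
        if len(r)>15:
            seg=np.split(r,np.where(np.diff(r)>3)[0]+1);s=max(seg,key=len)
            out.append((c,s[0],s[-1]))
    return out
E
python3 - <<'E'
from meas import *
o=robot.get_obs();print(o['time'],g(o['tool_pos']),o['wrist_force'])
snap('wrist','w6')
for n in('w4','w5','w6'):print(n,[tuple(map(int,t)) for t in tips(meas(load(n)))])
cv2.imwrite('pics/cmp.png',np.hstack([meas(load(n))[150:650,100:420,::-1] for n in('w5','w6')]))
E
```

```text
7.95 [ 527.9 -142.2   41.9] [ 4.63227471 -1.00877364 -3.12253001]
w4 [(180, 0, 246), (190, 0, 246), (200, 0, 246), (210, 0, 246), (220, 0, 246), (230, 0, 246), (240, 0, 246), (250, 0, 246), (260, 0, 246), (270, 0, 246), (280, 0, 246), (290, 0, 246), (300, 0, 246), (310, 0, 246), (320, 0, 246), (330, 0, 246), (340, 0, 246), (350, 0, 246), (360, 0, 246), (370, 0, 246), (380, 0, 246), (390, 0, 246), (400, 0, 246), (410, 0, 246)]
w5 [(180, 317, 492), (190, 322, 475), (200, 332, 465), (210, 353, 458), (220, 360, 446), (230, 369, 436), (240, 378, 426), (250, 387, 416), (260, 133, 140), (270, 133, 140), (280, 419, 451), (290, 411, 457), (300, 402, 462), (310, 390, 479), (320, 461, 533), (330, 332, 447), (340, 398, 455), (350, 471, 531), (360, 424, 531), (370, 446, 531), (380, 454, 532), (390, 460, 534), (400, 331, 421), (410, 330, 421)]
w6 [(180, 319, 486), (190, 325, 476), (200, 330, 467), (210, 333, 461), (220, 359, 448), (230, 0, 73), (240, 0, 73), (250, 0, 73), (260, 0, 73), (270, 0, 73), (280, 0, 73), (290, 0, 73), (300, 0, 73), (310, 361, 450), (320, 358, 498), (330, 356, 501), (340, 305, 466), (350, 305, 463), (360, 347, 443), (370, 0, 73), (380, 0, 73), (390, 0, 73), (400, 363, 506), (410, 303, 506)]
```

View pics/cmp.png

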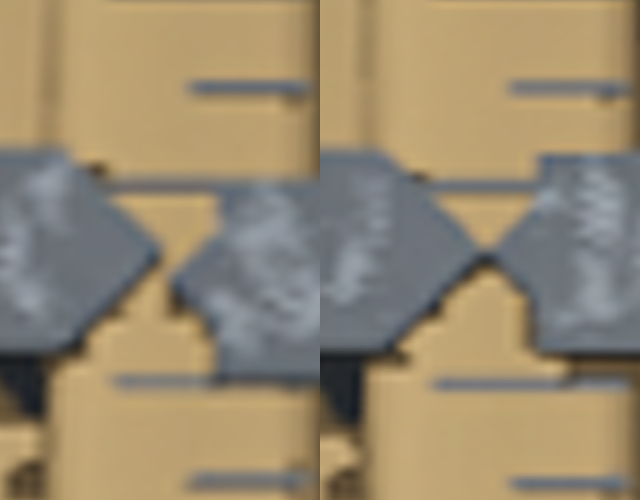

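The tips meet at the same height in the right panel, about (485,257). Body edges (350 against 353) suggest 0.1 mm is left, so I'll take a last 4° inward, release and lift.

arm_command(targets=[0,0,0,0,0.1,1.8,1,0,0,0,0,0.1,1.8,1,0,0,0,0,0.1,1.8,1,0,0,0,0,0.1,1.8,-1,0,0,0,0,0.1,1.8,-1,0,0,0,0,0.1,1.8,-1,0,0,0,0,0.1,1.8,-1,0,0,0,0,0.1,1.8,-1,0,0,0,0,0.1,1.8,-1,0,0,0,0,0.1,-20,-1,0,0,0,0,0.1,-60,-1,0,0,0,0,0.1,-105,-1,0,0,0,0,0.1,-150,-1,0,0,0,40,14,-160,1,0,0,0,80,27,-160,1,0,0,0,80,27,-160,1,0,0,0,80,27,-160,1])

```text
time: 9.7
tool_pos: [0.5454, -0.1193, 0.2026]
ee_rot: [-3.141, 0.001, 1.468]
wrist_force: [0.0, 0.5, -0.7]
width: 0.0651
finger_force: 0.0
```

```bash
python3 - <<'E'
from meas import *
o=robot.get_obs();print(o['time'],g(o['tool_pos']),o['ee_rot'],o['wrist_force'],o['width'])
s=snap('scene','sc2');w=snap('wrist','w7')
print('w7',[tuple(map(int,t)) for t in tips(meas(w))])
for n in ('wr','w7'):
    S=load(n);P=cloud(S);C=S['color'].astype(int)
    G0=P@ex;G1=P@ey
    m=(abs(P[...,2]-.07)<.004)&(C[...,0]-C[...,2]>50)&(C[...,0]>150)
    for gx in(.540,.550,.560,.570):
        q=G1[m&(abs(G0-gx)<.003)];
        if len(q):print(n,gx,q.min().round(4),q.max().round(4))
    for gy in(.08,.1,.12):
        q=G0[m&(abs(G1-gy)<.003)];
        if len(q):print(n,'x',gy,q.min().round(4),q.max().round(4))
E
```

```text
9.7 [554.9 -61.6 202.6] [-3.14098151e+00  5.72420126e-04  1.46800055e+00] [ 0.02900409  0.50872288 -0.73455807] 0.06506319904410078
w7 [(180, 302, 463), (190, 307, 454), (200, 316, 444), (210, 322, 435), (220, 359, 425), (230, 366, 416), (240, 375, 407), (280, 385, 400), (290, 377, 410), (300, 367, 423), (310, 359, 439), (320, 359, 475), (330, 433, 484), (340, 443, 489), (350, 297, 352), (360, 296, 409), (370, 298, 418), (380, 298, 423), (390, 298, 495), (400, 298, 496), (410, 298, 497)]
wr 0.54 0.076 0.1849
wr 0.55 0.0763 0.1848
wr 0.56 0.0764 0.1847
wr 0.57 0.0763 0.1847
wr x 0.08 0.523 0.5813
wr x 0.1 0.5227 0.5817
wr x 0.12 0.5229 0.5819
w7 0.54 -0.0392 0.1279
w7 0.55 -0.0397 0.1279
w7 0.56 -0.0397 0.1276
w7 0.57 0.0762 0.1279
w7 x 0.08 0.5218 0.581
w7 x 0.1 0.5225 0.5814
w7 x 0.12 0.5221 0.5818
```

arm_command(targets=[0,0,0,45,-1,0,1,0,0,0,90,-2,0,1,0,0,0,135,-2.6,0,1,0,0,0,180,-2.6,0,1,0,0,0,225,-2.6,0,1,0,0,0,265,-2.6,0,1,0,0,0,282,-2.6,20,1,0,0,0,282,-2.6,60,1,0,0,0,282,-2.6,100,1,0,0,0,282,-2.6,140,1,0,0,0,282,-2.6,165,1,0,0,0,282,-2.6,173,1,0,0,0,282,-2.6,173,1,0,0,0,282,-2.6,173,1])

```text
time: 11.2
tool_pos: [0.5737, 0.1604, 0.0315]
ee_rot: [3.139, -0.001, 1.465]
wrist_force: [0.6, -0.9, 0.4]
width: 0.0005
finger_force: 0.0
```

```bash
python3 - <<'E'
from h import *
o=robot.get_obs();print(o['time'],g(o['tool_pos']),o['ee_rot'],o['wrist_force'],o['width'])
w=load('w7');P=cloud(w);m=(P[...,2]>.068)&(P[...,2]<.08)
G0=P@ex;G1=P@ey
for gx in(.535,.545,.565):
    k=m&(abs(G0-gx)<.003)&(G1<.07)&(G1>-.06);print(gx,np.sort(G1[k])[-5:],np.sort(G1[k])[:3])
E
```

```text
11.2 [553.8 219.5  31.5] [ 3.13879021e+00 -6.86415632e-04  1.46506654e+00] [ 0.59439789 -0.93134053  0.35539614] 0.0005307590874908991
0.535 [0.01777892 0.01777892 0.01777921 0.01777936 0.01777946] [0.01009622 0.0101091  0.01011206]
0.545 [0.01777751 0.01777755 0.01777758 0.01777767 0.01777778] [-0.03991585 -0.03916186 -0.03910456]
0.565 [0.01777439 0.01777443 0.0177745  0.0177747  0.0177748 ] [-0.03931691 -0.03913288 -0.0390414 ]
```

arm_command(targets=[0,0,0,-8,-1,0,1,0,0,0,-16,-1,0,1,0,0,0,-21,-1,0,1,0,0,0,-24,-1,0,1,0,0,0,-27,-1,0,1,0,0,0,-32,-1,0,1,0,0,0,-38,-1,0,1,0,0,0,-44,-1,0,1,0,0,0,-50,-1,0,1,0,0,0,-56,-1,0,1,0,0,0,-62,-1,0,1,0,0,0,-67,-1,0,1,0,0,0,-70,-1,0,1,0,0,0,-72,-1,0,1,0,0,0,-73,-1,0,1])

```text
time: 12.7
tool_pos: [0.5637, 0.0882, 0.0297]
ee_rot: [-3.142, 0.0, 1.466]
wrist_force: [-0.1, 1.8, 0.6]
width: 0.0004
finger_force: 0.9
```

arm_command(targets=[0,0,0,-1,0,0,1,0,0,0,-2,0,0,1,0,0,0,-3,0,0,1,0,0,0,-4,0,0,1,0,0,0,-5,0,0,1,0,0,0,-6,0,0,1])

```text
time: 13.3
tool_pos: [0.563, 0.0823, 0.0297]
ee_rot: [-3.142, 0.0, 1.466]
wrist_force: [0.2, 2.9, 1.1]
width: 0.0009
finger_force: 1.1
```

arm_command(targets=[0,0,0,-0.5,0,0,1,0,0,0,-1,0,0,1,0,0,0,-1.5,0,0,1,0,0,0,-2,0,0,1])

```text
time: 13.7
tool_pos: [0.5628, 0.0803, 0.0297]
ee_rot: [-3.141, 0.0, 1.466]
wrist_force: [0.1, 1.6, -0.5]
width: 0.0001
finger_force: 0.5
```

arm_command(targets=[0,0,0,-0.5,0,0,1,0,0,0,-1,0,0,1,0,0,0,-1,0,0,1])

```text
time: 14.0
tool_pos: [0.5627, 0.0801, 0.0297]
ee_rot: [-3.141, -0.001, 1.466]
wrist_force: [1.1, 4.0, -0.4]
width: 0.0006
finger_force: 2.2
```

arm_command(targets=[0,0,0,-0.4,0,0,1,0,0,0,-0.4,0,0,1])

```text
time: 14.2
tool_pos: [0.5627, 0.0801, 0.0298]
ee_rot: [-3.141, -0.002, 1.466]
wrist_force: [-0.0, 6.2, 0.0]
width: 0.0005
finger_force: 2.8
```

arm_command(targets=[0,0,0,-0.3,0,0,1,0,0,0,-0.6,0,0,1,0,0,0,-0.6,0,0,1])

```text
time: 14.5
tool_pos: [0.5627, 0.0801, 0.0297]
ee_rot: [-3.142, -0.003, 1.467]
wrist_force: [0.8, 8.3, -0.1]
width: 0.0005
finger_force: 3.5
```

```bash
python3 - <<'E'
from h import *
F=[]
for i in range(5):
    robot.snapshot('wrist');o=robot.get_obs();F.append(o['wrist_force'][:2]@ey[:2])
print(o['time'],np.round(F,2),o['tool_pos'])
E
```

```text
14.75 [6.6  6.75 7.11 7.09 7.06] [0.56268254 0.08013469 0.02975555]
```

arm_command(targets=[0,0,0,-0.4,0,0,1,0,0,0,-0.8,0,0,1,0,0,0,-0.8,0,0,1])

```text
time: 15.05
tool_pos: [0.5626, 0.0801, 0.0298]
ee_rot: [-3.142, -0.004, 1.467]
wrist_force: [1.5, 8.9, -0.4]
width: 0.0002
finger_force: 4.4
```

```bash
python3 - <<'E'
from h import *
F=[]
for i in range(5):
    robot.snapshot('wrist');o=robot.get_obs();F.append(o['wrist_force'][:2]@ey[:2])
print(o['time'],np.round(F,2),o['tool_pos'])
E
```

```text
15.3 [9.59 9.23 9.19 8.62 8.89] [0.56267324 0.08010307 0.02982032]
```

arm_command(targets=[0,0,0,-0.4,0,0,1,0,0,0,-0.7,0,0,1,0,0,0,-0.7,0,0,1])

```text
time: 15.6
tool_pos: [0.5626, 0.0801, 0.0298]
ee_rot: [3.141, -0.006, 1.467]
wrist_force: [1.4, 11.4, -0.5]
width: 0.0006
finger_force: 5.2
```

```bash
python3 - <<'E'
from h import *
F=[]
for i in range(8):
    robot.snapshot('wrist');o=robot.get_obs();F.append(o['wrist_force'][:2]@ey[:2])
print(o['time'],np.round(F,2),np.mean(F),o['tool_pos'])
E
```

```text
16.0 [10.85 10.2  10.82 11.   10.46 10.45 10.97 10.81] 10.69438329988985 [0.56266518 0.08013831 0.02981279]
```

arm_command(targets=[0,0,0,-0.1,0,0,1,0,0,0,-0.1,0,0,1,0,0,0,-0.1,0,0,1,0,0,0,-0.1,0,0,1,0,0,0,-0.1,0,0,1,0,0,0,-0.1,0,0,1,0,0,0,-0.1,0,0,1,0,0,0,-0.1,0,0,1,0,0,0,-0.1,0,0,1,0,0,0,-0.1,0,0,1])

```text
time: 17.0
tool_pos: [0.5627, 0.0801, 0.0298]
ee_rot: [3.141, -0.006, 1.467]
wrist_force: [2.0, 10.1, -1.7]
width: 0.0005
finger_force: 5.3
```

```bash
python3 - <<'E'
from h import *
F=[]
for i in range(12):
    robot.snapshot('wrist');o=robot.get_obs();F.append(o['wrist_force'][:2]@ey[:2])
print(o['time'],np.round(F,2),np.mean(F),o['tool_pos'])
E
```

```text
17.6 [10.31 10.41 10.71 10.55 10.84 10.02  9.51 10.68 11.16 10.57  9.7  10.32] 10.397832259554677 [0.56268355 0.0801181  0.02983901]
```

The mean is a little low in the 10–12 N band, so I'll raise it slightly and hold again.

arm_command(targets=[0,0,0,-0.25,0,0,1,0,0,0,-0.25,0,0,1,0,0,0,-0.25,0,0,1,0,0,0,-0.25,0,0,1,0,0,0,-0.25,0,0,1,0,0,0,-0.25,0,0,1,0,0,0,-0.25,0,0,1,0,0,0,-0.25,0,0,1,0,0,0,-0.25,0,0,1,0,0,0,-0.25,0,0,1])

```text
time: 18.6
tool_pos: [0.5627, 0.0801, 0.0299]
ee_rot: [3.141, -0.006, 1.467]
wrist_force: [1.1, 11.4, -0.8]
width: 0.0006
finger_force: 5.5
```

```bash
python3 - <<'E'
from h import *
F=[]
for i in range(20):
    robot.snapshot('wrist');o=robot.get_obs();F.append(o['wrist_force'][:2]@ey[:2])
print(o['time'],np.round(F,2),np.mean(F),o['tool_pos'])
E
```

```text
19.6 [12.04 11.56 11.1  10.89 11.07 11.29 12.19 10.69 11.72 10.97 11.52 10.84
 10.76 11.04 10.77 10.79 11.32 10.96 11.6  11.24] 11.218495157378083 [0.56265302 0.0801047  0.02980944]
```

Held for two seconds at about 11.2 N and the stop did not move. I'll retreat along +y and up.

arm_command(targets=[0,0,0,3,0,0,1,0,0,0,10,0,0,1,0,0,0,25,0,0,1,0,0,0,35,0,-30,1,0,0,0,35,0,-80,1,0,0,0,10,0,-130,1,0,0,0,-35,0,-170,1,0,0,0,-80,0,-172,1,0,0,0,-125,0,-172,1,0,0,0,-170,0,-172,1,0,0,0,-197,0,-172,1,0,0,0,-197,0,-172,1,0,0,0,-197,0,-172,1])

```text
time: 20.9
tool_pos: [0.5419, -0.1192, 0.2017]
ee_rot: [-3.141, -0.0, 1.465]
wrist_force: [0.6, 0.1, 0.0]
width: 0.0005
finger_force: 0.0
```

```bash
python3 - <<'E'
from meas import *
o=robot.get_obs();print(o['time'],g(o['tool_pos']),o['wrist_force'])
w=snap('wrist','w8')
for n in('w7','w8'):
    w=load(n);print(n,[tuple(map(int,t)) for t in tips(meas(w)) if t[0] in(230,240,280,290,300,400,410)])
    P=cloud(w);C=w['color'].astype(int);G0=P@ex;G1=P@ey
    m=(abs(P[...,2]-.07)<.004)&(C[...,0]-C[...,2]>50)&(C[...,0]>150)
    st=(P[...,2]>.07)&(P[...,2]<.079)
    for gx in(.545,.56):
        q=G1[m&(abs(G0-gx)<.003)&(G1>0)];k=G1[st&(abs(G0-gx)<.003)&(G1>-.06)&(G1<.025)]
        print(gx,q.min(),q.max(),k.max())
E
```

```text
20.9 [551.4 -61.9 201.7] [0.6165758  0.13707121 0.0438531 ]
w7 [(230, 366, 416), (240, 375, 407), (280, 385, 400), (290, 377, 410), (300, 367, 423), (400, 298, 496), (410, 298, 497)]
0.545 0.07682708456813499 0.127903852943845 0.01777777838706965
0.56 0.07612434251828568 0.127645725463612 0.017775708227327776
w8 [(230, 368, 415), (240, 373, 407), (280, 389, 406), (290, 384, 411), (300, 374, 420), (400, 298, 499), (410, 297, 499)]
0.545 0.019382093584544374 0.1270202743700089 0.024156591165075778
0.56 0.019353961846810736 0.1270234986831715 0.024131202086471657
```

```bash
python3 -c "
from bench import robot
print(robot.close_job())"
```

```text
the job is handed in; nothing more can be done
None
```

I handed the job in at about 21 s: the stop was wound about 4.9 mm past the rider and back in to within about 0.3 mm of it, and the cheese was pressed at about 11 N for two seconds and left against the stop.

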